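# Clip the last to the bench snap hook

### The arm

A 6-joint arm with a two-finger parallel gripper is mounted at the origin on the work surface. World frame = base frame: x ahead of the robot, y to its left, z up, the work surface at z = 0. Lengths are in m, angles in rad, forces in N, time in s.
With the tool pointing down it reaches from about 0.4 to 0.925 m from the base axis. Payload 3.4 kg.
Tool frame: the origin (TCP) lies on the centre line of the jaws, within the pads' length; the fingertips stand 22 mm ahead of it and the grasp point (between the pads) lies 3 mm ahead of it; z points along the fingers, y is the line along which they close (so a half turn about z gives the same grasp; the last joint's range is limited). The gripper opens to 85 mm and grips with 20 to 120 N. Pads are 22 mm wide; open, the fingers measure 114 mm over their backs; the gripper's body (76 mm by 85 mm) begins 54 mm behind the grasp point. The pads swing forward as they close: fully open they stand 13 mm farther back than shut.
Start: joints at [-1.296, 0.307, 1.506, -0, 1.328, -0.073], TCP at [0.196, -0.541, 0.253] pointing down, gripper open.
Joint ranges: [-3.12, 3.12], [-1.05, 2.28], [0.14, 2.33], [-1.42, 4.57], [0.1, 2.73], [-2.68, 2.68]. Speed limits (rad/s): [2.57, 2.57, 3.14, 3.14, 3.14, 3.14].

### API

Orientations are given as a unit quaternion [x, y, z, w].
In Python, from station import arm, imaging gives the robot as it stands.
- The arm moves only by the tool arm_command, never from a script. Its argument "motion" is a list of rows, each an object with "dp": the shift along the tool's x, y, z in cm, a list of three; "rot": the turn, a rotation vector about the tool's x, y, z in rad, a list of three; "gripper": the closure, from -1 (fully open) to 1 (shut), so that 0 is half open. In form: [{"dp": [dx, dy, dz], "rot": [rx, ry, rz], "gripper": gripper}, ...]. A call has 1 to 8 rows; each row shifts and turns the commanded pose from where the row before left it, along the tool's axes as they then stand; what a row does not reach is not made up. A row lasts 1/8 s, in which the tool goes at most 62.5 mm and 10.7 degrees, less where a joint would pass 70% of its speed; a pose out of reach is approached as far as the arm can. A call with a gripper value outside its range is refused whole. The fingers move at their own pace and stop on an object; "squeeze" is the grip in N (left out, the last holds). Time passes only in rows, so rows that do not move let the fingers close. It gives the time, the measured TCP pose, the force, the opening and the grip force at its end, in the units of the state.
- arm.get_state(): the state, without advancing time (a new reading comes with each control period).
- imaging.grab_frame(name): name is "scene" or "side" or "wrist"; returns a dict with "color" (480x640x3 uint8, blue, green, red), "mtx" (3x3 intrinsics, pixels), "R" (3x3) and "t" (3): a world point X has camera coordinates R X + t. Camera axes: x right, y down, z forward; pixel columns grow to the right and rows downward; lengths in m; the calibration is good to about 2 mm. The wrist camera is an equidistant fisheye: a pixel r from the principal point sees the ray r / f radians off the axis. A picture is of the moment at which its call begins. There is no depth.
- arm.job_done(): hands the job in; it is judged then, once.
Trained networks look in a picture, given as the dict that the camera call returned (one of the last four; its "shot" number tells which), for a name from the list of things; names that differ only in an ending like _2 or _b are one class to them, and where a whole thing is asked for, a point or a joint stands for the part that bears it (a point fixed in the world has none). Each returns a list of dicts, best first, with "confidence" (0 to 1); they miss things now and then, are a little off and sometimes report something else, mostly with a low value. They report only what shows in the picture. A call takes as long as a camera call.
- imaging.search_frame(query, picture): "centre" ([column, row] in pixels, amid what is visible of it).
- imaging.outline_of(query, picture): "mask" (480x640 bool, what is visible of it) and "centre" ([column, row] in pixels, amid what is visible of it).
The state is a dict: "time": time; "joint_pos": joint angles; "qd": joint speeds; "effort": joint torques, N m; "tcp_pos": TCP position; "eef_rot": TCP orientation; "contact_force": force on the tool from outside, world axes, zero at the start; "moment": the same for the moment, N m; "gripper_width": opening from 0.0 (shut) to 1.0 (fully open); "gripper_force": force on a finger pad.
Only numpy, scipy, OpenCV 4.12 (cv2) and the standard library are available. Lean on these libraries where they do the work, as an engineer would, in place of code of your own. Each camera call takes 0.05 s, during which the arm holds its last target. There are 200 camera calls.

### The job

Pick up the wooden shoe last that has the steel eye, and clip it to the snap hook on the bench: push its eye down over the hook's nose against the sprung gate until it passes inside and the gate snaps shut behind it, then leave the last standing on the bench, heel to the hook, and let go. Be gentle with the hook (never more than about 15 N), open the gate with the eye and not with the fingers, and leave the other things where they are.

Things in the scene. Friction and masses are not known exactly. Their poses are not given: they have to be found in the camera images.
- eye_last: Pale wooden shoe last with a steel eye at its heel, 196 mm long with the eye, 0.14-0.28 kg, standing on its flat sole. Origin on the sole under the waist; +x to the heel, z up. Flat upright sides 44 mm apart from x = -40 to +23 mm, 45 mm high; heel ends at x = +45, eye at +96, toe (47 wide, 24 high) at -100. Centre of mass near x = -17.
- grip (a point): On eye_last, in the waist, 30 mm above the sole and 10 mm from its origin along +x: grip here from above across the 44 mm width. About 50 N of grip keeps the last from pitching while its eye is pushed.
- eye (a point): Centre of the eye of eye_last: a level rectangular loop of 5 mm round steel wire, open up and down, 76.5 mm from the last's origin along its +x, 30 mm above the sole. Opening 24 mm along x, 22 mm along y. Its far bar, the one to pass the gate, has its centre line 14.5 mm beyond this point along +x.
- hook_base: Dark steel foot plate 76 x 36 x 4 mm (x = -16 to +60), fixed to the bench, bearing the snap hook in its upright plane y = 0. Origin on the bench, +x from the hook's nose to its stem, z up. The hook is clamped tight somewhere along a slot: s, its place along x, is -13 to +13 mm from the origin and is NOT reported. Find it by touch or sight. Loads over 18 N damage it.
- nose (a point): Point on the foot plate's axis 58 mm above the bench, over its origin: height of the nose's top, not its place. The nose, a finger 10 mm wide in y with a flat top, spans x = s-8 to s+8 mm and its front is upright from z = 10 to 56 mm: the eye's far bar, moved gently along +x at z = 45 mm, stops on it and so tells s.
- throat (a point): Point on the foot plate's axis 30 mm above the bench, 12.5 mm beyond its origin along x (plus s: where the far bar belongs). Throat from x = s+8 to s+19 mm, floor at z = 18 mm; stem from s+19 to s+31, top z = 78. The eye goes down round the nose, last lying on the nose's side, its +x along the plate's x; the bar's centre line passes the gate within s+10.5 to s+14.5.
- gate (a joint): Sprung gate of the hook: 0 shut, 0.37 folded to the stem. A 24 mm brass tongue hinged on the stem's front at z = 66 mm, sloping down to the nose's inside at z = 44 mm; it gives only towards the stem, 2 N at its tip to start, 5 N fully open. A bar pushed down the throat is past it once its centre is below z = 37 mm; it then snaps shut above the bar.
- plain_last: bystander: a wooden last of the same shape as eye_last but WITHOUT an eye; origin at the centre of its underside as for eye_last. Leave it alone.
- hammer: bystander: hammer, 240 mm long, lying; origin at the centre of its underside. Leave it alone.
- tin: bystander: tin can, diameter 64, 75 mm tall; origin at the centre of its underside. Leave it alone.
- heel_cap: bystander: black rubber disc, diameter 48, 8 mm thick; origin at the centre of its underside. Leave it alone.
- brush: bystander: brush, 160 mm long, lying; origin at the centre of its underside. Leave it alone.
- spool: bystander: small wooden spool, diameter 36, 35 mm tall; origin at the centre of its underside. Leave it alone.

How it is judged:
By the outcome, as a careful person would: the job done as asked, in the order asked, and still so for the second after the job is handed in, with the robot touching nothing.
It also fails if it takes over 48 s, if anything falls off the work surface, if the arm or the gripper's body presses on something with over 40 N, if the wrist force passes 120 N, or if a joint passes its speed limit or range.

## Working session

There is one attempt and no reset: what is moved stays moved. The work goes in short steps, Python scripts to look and compute and a tool call to move; the robot and the scene stay as the last step left them, time stands still between calls to the robot, and variables do not carry over. Pictures are saved under pics/ and viewed, at most 10 in all, crops included, and the job is handed in when it is done.

Besides the shell and the picture viewer there is one more tool, called after "Request:" as name(argument=value, ...) on one line, values as JSON. arm_command: Moves the arm, as the interface text tells. Its arguments: {"type":"object","properties":{"motion":{"type":"array","items":{"type":"object","properties":{"dp":{"type":"array","items":{"type":"number"}},"rot":{"type":"array","items":{"type":"number"}},"gripper":{"type":"number"}}}},"squeeze":{"type":"number"}},"required":["motion"]}

```bash
ls; mkdir -p pics
cat > h.py <<'E'
import numpy as np, cv2
from station import arm, imaging
def ray(p,uv):
    K=p["mtx"];R=np.array(p["R"]);t=np.array(p["t"])
    d=np.linalg.inv(K)@[uv[0],uv[1],1]
    return -R.T@t, R.T@d
def onz(p,uv,z):
    c,d=ray(p,uv); return c+d*(z-c[2])/d[2]
def proj(p,X):
    c=np.array(p["R"])@np.array(X)+p["t"]; q=p["mtx"]@c; return q[:2]/q[2]
def projf(p,X):
    c=np.array(p["R"])@np.array(X)+p["t"]; K=p["mtx"]; th=np.arctan2(np.hypot(c[0],c[1]),c[2]); ph=np.arctan2(c[1],c[0])
    return np.array([K[0,2]+K[0,0]*th*np.cos(ph),K[1,2]+K[1,1]*th*np.sin(ph)])
def onzf(p,uv,z):
    K=p["mtx"];R=np.array(p["R"]);t=np.array(p["t"])
    a=(uv[0]-K[0,2])/K[0,0];b=(uv[1]-K[1,2])/K[1,1];r=np.hypot(a,b)+1e-12
    d=R.T@np.array([np.sin(r)*a/r,np.sin(r)*b/r,np.cos(r)]);c=-R.T@t
    return c+d*(z-c[2])/d[2]
E
cat > a.py <<'E'
from h import *
P={}
for n in ["scene","side","wrist"]:
    p=imaging.grab_frame(n);P[n]=p;cv2.imwrite(f"pics/{n}0.png",p["color"])
    print(n,p["mtx"][0,0],-np.array(p["R"]).T@p["t"])
    f=onzf if n=="wrist" else onz
    for q in ["eye_last","grip","eye","hook_base","gate","plain_last","hammer","tin","heel_cap","brush","spool"]:
        for r in imaging.search_frame(q,p)[:2]:
            print(q,round(r["confidence"],2),np.round(r["centre"]),f(p,r["centre"],0.03 if q!="hook_base" else 0.0).round(3))
s=arm.get_state();print({k:np.round(v,3) for k,v in s.items()})
E
python3 a.py
```

```text
pics
scene 444.52749233450083 [ 1.27029923 -0.18738832  0.93819542]
eye_last 0.83 [222. 248.] [ 0.468 -0.235  0.03 ]
grip 0.96 [221. 247.] [ 0.464 -0.236  0.03 ]
eye 0.67 [222. 247.] [ 0.464 -0.235  0.03 ]
hook_base 0.77 [329. 297.] [0.675 0.003 0.   ]
plain_last 0.95 [383. 212.] [0.459 0.225 0.03 ]
hammer 0.91 [477. 225.] [0.579 0.457 0.03 ]
hammer 0.67 [221. 247.] [ 0.464 -0.237  0.03 ]
tin 0.85 [230. 301.] [ 0.639 -0.239  0.03 ]
tin 0.35 [330. 296.] [ 0.691 -0.002  0.03 ]
heel_cap 0.71 [400. 278.] [0.688 0.185 0.03 ]
heel_cap 0.6 [329. 296.] [ 0.692 -0.004  0.03 ]
brush 0.75 [144. 277.] [ 0.508 -0.439  0.03 ]
brush 0.3 [329. 294.] [ 0.687 -0.003  0.03 ]
spool 0.64 [274. 316.] [ 0.71  -0.146  0.03 ]
side 440.9586859429245 [0.19765862 0.63448041 0.73403933]
eye_last 0.9 [405. 228.] [ 0.447 -0.217  0.03 ]
grip 0.88 [407. 229.] [ 0.44  -0.216  0.03 ]
eye 0.97 [406. 230.] [ 0.441 -0.212  0.03 ]
hook_base 0.58 [281. 254.] [0.676 0.    0.   ]
plain_last 0.79 [315. 368.] [0.428 0.246 0.03 ]
hammer 0.97 [178. 438.] [0.549 0.47  0.03 ]
tin 0.81 [340. 197.] [ 0.651 -0.247  0.03 ]
heel_cap 0.82 [228. 304.] [0.662 0.211 0.03 ]
heel_cap 0.72 [340. 198.] [ 0.648 -0.243  0.03 ]
brush 0.65 [420. 185.] [ 0.485 -0.416  0.03 ]
brush 0.6 [303. 217.] [ 0.688 -0.119  0.03 ]
spool 0.6 [305. 214.] [ 0.69  -0.132  0.03 ]
wrist 371.64829954431775 [ 0.26685558 -0.51327267  0.37307017]
{'time': np.float64(1.8), 'joint_pos': array([-1.296,  0.307,  1.506, -0.   ,  1.328, -0.074]), 'qd': array([ 0.001, -0.001, -0.002, -0.   , -0.001, -0.001]), 'effort': array([-1.0000e-03, -4.5747e+01, -2.5232e+01, -0.0000e+00,  1.0000e-03,
       -0.0000e+00]), 'tcp_pos': array([ 0.196, -0.541,  0.253]), 'eef_rot': array([ 0.985,  0.173, -0.   , -0.   ]), 'contact_force': array([0.134, 0.043, 0.382]), 'moment': array([ 0.047, -0.005,  0.024]), 'gripper_force': np.float64(0.0), 'gripper_width': np.float64(1.002)}
```

View pics/scene0.png

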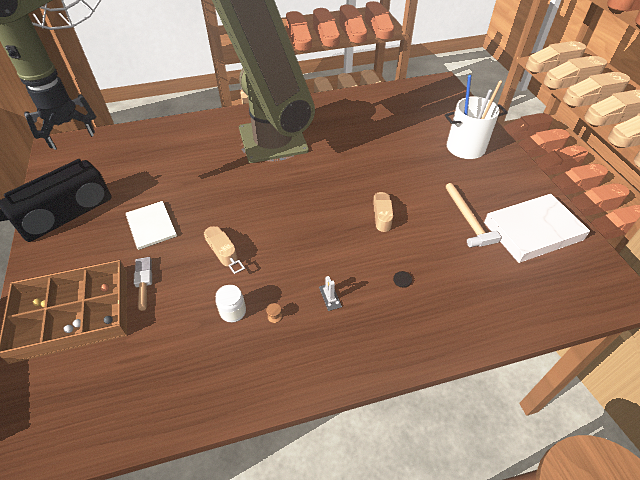

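View pics/side0.png

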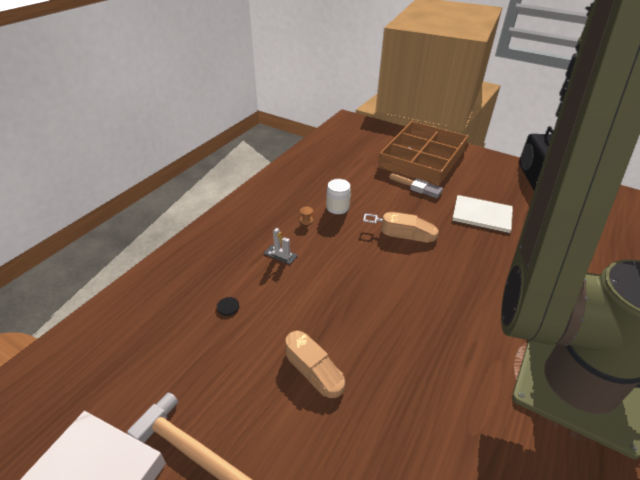

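The scene view shows eye_last near (221,247) with its eye at about (236,267), and the hook at (330,292). In the side view the eye is at (371,218) and the hook at (281,250). I'll zoom on both.

```bash
cat > b.py <<'E'
from h import *
a=cv2.imread("pics/scene0.png");b=cv2.imread("pics/side0.png")
c=lambda im,x,y,w,h,k:cv2.resize(im[y:y+h,x:x+w],(400,300),interpolation=cv2.INTER_CUBIC)
cv2.imwrite("pics/crop1.png",np.vstack([np.hstack([c(a,190,215,80,60,5),c(a,305,268,53,40,7.5)]),np.hstack([c(b,355,190,100,75,4),c(b,255,223,53,40,7.5)])]))
p=imaging.grab_frame("scene");q=imaging.grab_frame("side")
print(onz(p,(236,267),.03),onz(q,(371,218),.03))
E
python3 b.py
```

```text
[ 0.54083349 -0.20877199  0.03      ] [ 0.53671323 -0.20722069  0.03      ]
```

View pics/crop1.png

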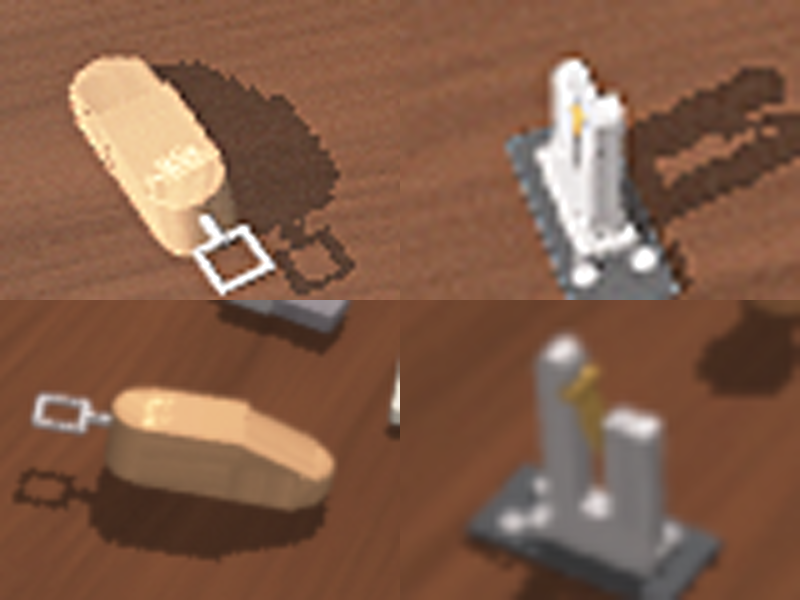

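The crops show the last lying with its eye towards the hook. The hook's nose (shorter post) is on the robot side and its stem on the far side, so plate +x runs roughly along world +x.

```bash
cat > c.py <<'E'
from h import *
p=imaging.grab_frame("scene");q=imaging.grab_frame("side")
def tri(u,v):
    A=[];B=[]
    for P,w in((p,u),(q,v)):
        c,d=ray(P,w);d/=np.linalg.norm(d);M=np.eye(3)-np.outer(d,d);A.append(M);B.append(M@c)
    return np.linalg.lstsq(np.vstack(A),np.hstack(B),rcond=None)[0].round(4)
print("nose",onz(p,(327.5,276.7),.058),onz(q,(286.1,239),.058),tri((327.5,276.7),(286.1,239)))
print("stem",onz(p,(332.2,281.6),.078),onz(q,(276.9,229),.078),tri((332.2,281.6),(276.9,229)))
print("edge",onz(p,(319.6,286.7),.004),onz(p,(327.5,308),.004))
print("eye",tri((236.6,266.6),(370.5,218)))
for n,P in(("s",p),("d",q)):
    m=imaging.outline_of("eye_last",P)[0]["mask"]; ys,xs=np.nonzero(m)
    g=np.array([onz(P,(x,y),.02)[:2] for x,y in zip(xs,ys)]); w,V=np.linalg.eigh(np.cov(g.T)); print(n,len(g),g.mean(0),V[:,1],np.degrees(np.arctan2(V[1,1],V[0,1])),w)
    m=imaging.outline_of("hook_base",P)[0]["mask"]; ys,xs=np.nonzero(m);print(len(xs),xs.min(),xs.max(),ys.min(),ys.max())
E
python3 c.py
```

```text
nose [0.65434152 0.0031689  0.058     ] [0.65677993 0.00338647 0.058     ] [0.6557 0.0035 0.059 ]
stem [0.68519013 0.00551852 0.078     ] [0.68125526 0.00405651 0.078     ] [0.6829 0.0046 0.0767]
edge [ 0.64139378 -0.01346563  0.004     ] [ 0.70813144 -0.01201294  0.004     ]
eye [ 0.5386 -0.2074  0.0288]
s 844 [ 0.44949116 -0.2346533 ] [-0.94938904 -0.31410261] -161.69335246074428 [0.0002177  0.00205149]
424 319 341 276 310
d 1336 [ 0.44950114 -0.23530934] [-0.98722731 -0.15931802] -170.8326863652429 [0.00069713 0.00195565]
552 265 295 229 263
```

Request:
arm_command(motion=[{"dp":[4.6,-2.5,0.5],"rot":[0,0,0],"gripper":-1},{"dp":[4.6,-2.5,0.5],"rot":[0,0,0],"gripper":-1},{"dp":[4.6,-2.5,0.5],"rot":[0,0,0],"gripper":-1},{"dp":[4.6,-2.5,0.5],"rot":[0,0,0],"gripper":-1},{"dp":[4.6,-2.5,0.5],"rot":[0,0,0],"gripper":-1},{"dp":[4.6,-2.5,0.5],"rot":[0,0,0],"gripper":-1},{"dp":[4.6,-2.5,0.5],"rot":[0,0,0],"gripper":-1},{"dp":[4.6,-2.5,0.5],"rot":[0,0,0],"gripper":-1}])

```text
time: 3.2
tcp_pos: [0.4749, -0.2259, 0.2134]
eef_rot: [0.985, 0.173, 0.0, 0.0]
contact_force: [0.2, -0.2, 0.2]
gripper_width: 0.998
gripper_force: 0.0
```

```bash
cat > d.py <<'E'
from h import *
p=imaging.grab_frame("wrist");cv2.imwrite("pics/w1.png",p["color"]);np.savez("w1.npz",**{k:p[k] for k in("mtx","R","t")})
s=arm.get_state();print(s["tcp_pos"],s["eef_rot"],s["contact_force"])
for q in("eye_last","eye","grip","hook_base"):
    for r in imaging.search_frame(q,p)[:1]: print(q,r["confidence"],r["centre"],onzf(p,r["centre"],.03))
m=imaging.outline_of("eye_last",p)[0]["mask"]
ys,xs=np.nonzero(m);print(len(xs),xs.min(),xs.max(),ys.min(),ys.max())
E
python3 d.py
```

```text
[ 0.47862843 -0.22107927  0.21285657] [ 0.98472402  0.17409761  0.00232346 -0.00179817] [3.44791406 3.86512607 0.1228539 ]
eye_last 0.56 [321.1, 241.8] [ 0.45809296 -0.23194829  0.03      ]
eye 0.86 [322.2, 239.7] [ 0.46017349 -0.23218766  0.03      ]
grip 0.57 [319.7, 239.2] [ 0.45986453 -0.23003235  0.03      ]
hook_base 0.38 [408.1, 30.0] [ 0.6525043  -0.23685151  0.03      ]
8505 293 350 119 326
```

View pics/w1.png

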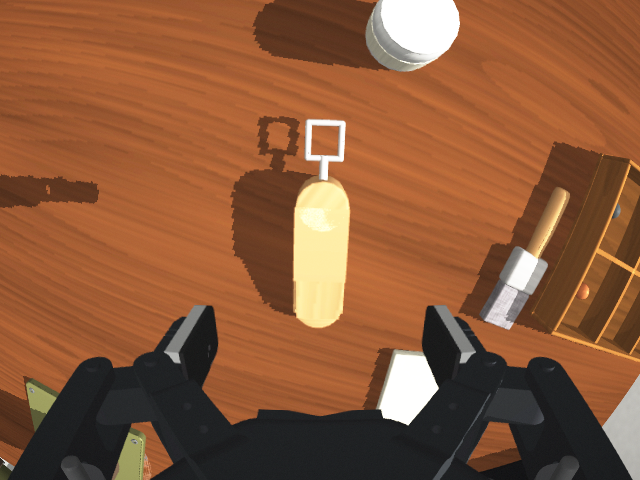

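The wrist view shows the loop centred at (325,141). The last's waist sides are at columns 294 and 349 (rows 220–280), and its toe ends at (319,327).

```bash
cat > e.py <<'E'
from h import *
p=dict(np.load("w1.npz"))
e=onzf(p,(325,141),.03);w=[onzf(p,u,.045) for u in((293.5,230),(349.5,230),(293.5,275),(348.5,275))]
t=onzf(p,(319,327),.012)
print(e,t,w)
a=(w[0]+w[1])/2;b=(w[2]+w[3])/2;print(a,b,np.linalg.norm(w[0]-w[1]))
for x,y in((e,t),(e,b),(a,b)): d=x-y;print(np.degrees(np.arctan2(d[1],d[0])),np.linalg.norm(d[:2]))
s=arm.get_state();print(s["time"],s["tcp_pos"],s["eef_rot"],s["qd"],s["contact_force"])
E
python3 e.py
```

```text
[ 0.53909487 -0.20578512  0.03      ] [ 0.36903334 -0.26232953  0.012     ] [array([ 0.46418871, -0.20599388,  0.045     ]), array([ 0.47959138, -0.24839691,  0.045     ]), array([ 0.42715928, -0.21853034,  0.045     ]), array([ 0.44288754, -0.26189165,  0.045     ])]
[ 0.47189004 -0.2271954   0.045     ] [ 0.43502341 -0.240211    0.045     ] 0.045113844747356066
18.391648769252654 0.1792154962621267
18.303740155055852 0.10961755976336822
19.445350932676035 0.03909673208613038
3.5 [ 0.47329486 -0.22763916  0.21335127] [ 9.84928081e-01  1.72964094e-01 -2.51844267e-04  1.86700290e-04] [-0.02021704 -0.00370078  0.00144333  0.00301364 -0.00249416  0.0037489 ] [-0.86043874  0.98546437  0.30602109]
```

Request:
arm_command(motion=[{"dp":[0.2,0,3],"rot":[0,0,0.028],"gripper":-1},{"dp":[0,0,4],"rot":[0,0,0],"gripper":-1},{"dp":[0,0,4],"rot":[0,0,0],"gripper":-1},{"dp":[0,0,3],"rot":[0,0,0],"gripper":-1},{"dp":[0,0,2],"rot":[0,0,0],"gripper":-1},{"dp":[0,0,1.3],"rot":[0,0,0],"gripper":-1},{"dp":[0,0,0.7],"rot":[0,0,0],"gripper":-1},{"dp":[0,0,0],"rot":[0,0,0],"gripper":-1}])

```text
time: 4.5
tcp_pos: [0.4755, -0.2269, 0.0334]
eef_rot: [0.987, 0.159, -0.0, 0.0]
contact_force: [0.3, 0.4, -0.5]
gripper_width: 0.999
gripper_force: 0.0
```

Request:
arm_command(motion=[{"dp":[0,0,0],"rot":[0,0,0],"gripper":-0.2},{"dp":[0,0,0],"rot":[0,0,0],"gripper":0},{"dp":[0,0,0],"rot":[0,0,0],"gripper":0.3},{"dp":[0,0,0],"rot":[0,0,0],"gripper":1},{"dp":[0,0,0],"rot":[0,0,0],"gripper":1},{"dp":[0,0,0],"rot":[0,0,0],"gripper":1}], squeeze=55)

```text
time: 5.25
tcp_pos: [0.4763, -0.2267, 0.0341]
eef_rot: [0.987, 0.159, 0.001, 0.001]
contact_force: [-0.5, 0.5, 6.7]
gripper_width: 0.506
gripper_force: 57.0
```

Request:
arm_command(motion=[{"dp":[0,0,-2],"rot":[0,0,0],"gripper":1},{"dp":[0,0,-4],"rot":[0,0,0],"gripper":1},{"dp":[1,-2,-4],"rot":[0,0,0],"gripper":1},{"dp":[2.2,-4.2,0],"rot":[0,0,0],"gripper":1},{"dp":[2.2,-4.4,0],"rot":[0,0,0],"gripper":1},{"dp":[2.2,-4.4,0],"rot":[0,0,0],"gripper":1},{"dp":[1.7,-3.4,0],"rot":[0,0,0],"gripper":1},{"dp":[1,-2,0],"rot":[0,0,0],"gripper":1}])

```text
time: 6.25
tcp_pos: [0.5088, 0.0017, 0.133]
eef_rot: [0.987, 0.16, -0.0, -0.0]
contact_force: [0.7, 0.3, -1.6]
gripper_width: 0.51
gripper_force: 56.5
```

Request:
arm_command(motion=[{"dp":[0,0,0],"rot":[0,0,0.1],"gripper":1},{"dp":[0,0,0],"rot":[0,0,0.12],"gripper":1},{"dp":[0,0,0],"rot":[0,0,0.073],"gripper":1},{"dp":[0,0,0],"rot":[0,0,0],"gripper":1},{"dp":[0,0,0],"rot":[0,0,0],"gripper":1}])

```text
time: 6.88
tcp_pos: [0.509, -0.0004, 0.1331]
eef_rot: [1.0, 0.014, -0.0, -0.0]
contact_force: [-0.4, -0.0, -1.4]
gripper_width: 0.51
gripper_force: 56.4
```

```bash
cat > f.py <<'E'
from h import *
import sys
n=sys.argv[1]
p=imaging.grab_frame("wrist");cv2.imwrite(f"pics/{n}.png",p["color"]);np.savez(n+".npz",**{k:p[k] for k in("mtx","R","t")})
cv2.imwrite(f"pics/{n}c.png",cv2.resize(p["color"][0:300,200:440],(640,800//1*1)) if 0 else cv2.resize(p["color"][0:225,170:470],(800,600),interpolation=cv2.INTER_CUBIC))
s=arm.get_state();print({k:np.round(s[k],4) for k in("time","tcp_pos","eef_rot","contact_force","moment")})
for X in((.656,.0035,.058),(.683,.0046,.078)): print(projf(p,X))
E
python3 f.py w2
```

```text
{'time': np.float64(6.925), 'tcp_pos': array([ 5.091e-01, -4.000e-04,  1.332e-01]), 'eef_rot': array([ 9.999e-01,  1.390e-02, -2.000e-04, -0.000e+00]), 'contact_force': array([-0.1336, -0.7212, -1.7815]), 'moment': array([-0.0088, -0.0549,  0.0199])}
[323.12074702  -0.77899434]
[322.71123345 -60.77654543]
```

View pics/w2c.png

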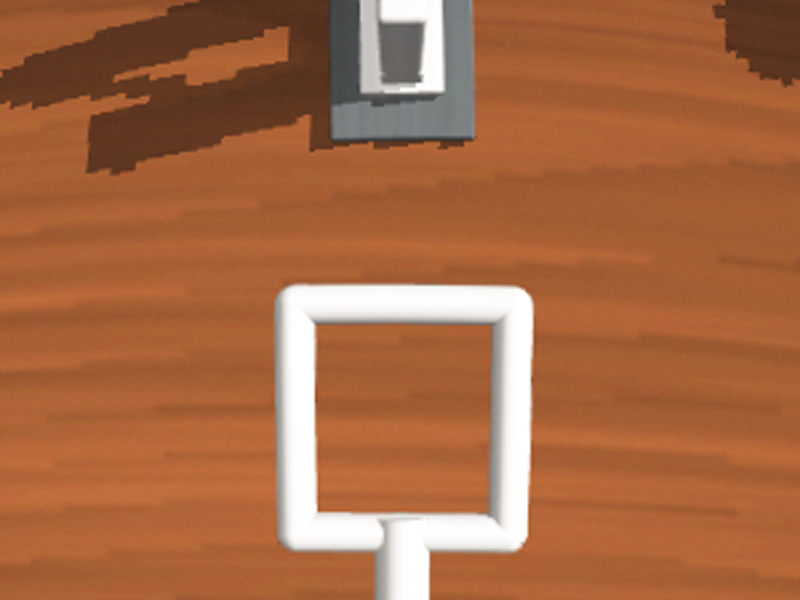

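The close view shows the foot plate's front corners at about crop (331,138) and (474,138), and the nose top's front edge at crop (403,22). The loop is centred at crop (404,418) with its far bar at row 304.

```bash
cat > g.py <<'E'
from h import *
p=dict(np.load("w2.npz"));s=arm.get_state();T=s["tcp_pos"];print(T,s["eef_rot"])
f=lambda x,y,z:onzf(p,(170+x/2.6667-.3,y/2.6667-.3),z)
L,R=f(331,138,.004),f(474,138,.004);print("plate front",L,R,(L+R)/2)
print("edges",f(330,2,.004),f(472,2,.004))
print("nose top front",f(380,22,.058),f(428,22,.058))
ez=T[2]-.003
E=f(404,418,ez);B=f(404,304,ez);print("eye",E-T,"bar",B-T, "near bar",f(404,533,ez)-T)
E
python3 g.py
```

```text
[ 5.09089166e-01 -4.13930758e-04  1.33184435e-01] [ 9.99904018e-01  1.38539038e-02 -1.54116026e-04 -2.66954065e-05]
plate front [0.63751289 0.02173504 0.004     ] [ 0.63855754 -0.0134444   0.004     ] [0.63803522 0.00414532 0.004     ]
edges [0.67459729 0.02326181 0.004     ] [ 0.67563234 -0.01210559  0.004     ]
nose top front [0.65070363 0.00901416 0.058     ] [ 6.50988631e-01 -3.07160207e-04  5.80000000e-02]
eye [ 0.06664231  0.00289328 -0.003     ] bar [ 0.08076273  0.00330622 -0.003     ] near bar [ 0.0521587  0.0024648 -0.003    ]
```

Request:
arm_command(motion=[{"dp":[1,0,2],"rot":[0,0,0],"gripper":1},{"dp":[1.5,0,3],"rot":[0,0,0],"gripper":1},{"dp":[1.5,0,2.3],"rot":[0,0,0],"gripper":1},{"dp":[0.8,0,1.2],"rot":[0,0,0],"gripper":1},{"dp":[0.3,0,0],"rot":[0,0,0],"gripper":1},{"dp":[0.2,0,0],"rot":[0,0,0],"gripper":1},{"dp":[0,0,0],"rot":[0,0,0],"gripper":1}])

```text
time: 7.8
tcp_pos: [0.5626, 0.001, 0.0493]
eef_rot: [1.0, 0.013, 0.001, 0.0]
contact_force: [-0.1, -0.3, -1.3]
gripper_width: 0.51
gripper_force: 56.5
```

Request:
arm_command(motion=[{"dp":[0.1,0,0],"rot":[0,0,0],"gripper":1},{"dp":[0.1,0,0],"rot":[0,0,0],"gripper":1},{"dp":[0.05,0,0],"rot":[0,0,0],"gripper":1},{"dp":[0.05,0,0],"rot":[0,0,0],"gripper":1}])

```text
time: 8.3
tcp_pos: [0.5653, 0.0011, 0.0484]
eef_rot: [1.0, 0.013, 0.0, -0.0]
contact_force: [-0.7, 0.1, -1.4]
gripper_width: 0.509
gripper_force: 56.5
```

Request:
arm_command(motion=[{"dp":[0.05,0,0],"rot":[0,0,0],"gripper":1},{"dp":[0.05,0,0],"rot":[0,0,0],"gripper":1},{"dp":[0.05,0,0],"rot":[0,0,0],"gripper":1}])

```text
time: 8.68
tcp_pos: [0.5668, 0.0011, 0.0483]
eef_rot: [1.0, 0.013, -0.0, -0.0]
contact_force: [0.7, -0.3, -1.7]
gripper_width: 0.504
gripper_force: 56.5
```

Request:
arm_command(motion=[{"dp":[0.05,0,0],"rot":[0,0,0],"gripper":1},{"dp":[0.03,0,0],"rot":[0,0,0],"gripper":1}])

```text
time: 8.93
tcp_pos: [0.5676, 0.0012, 0.0483]
eef_rot: [1.0, 0.013, -0.0, -0.0]
contact_force: [-0.5, -0.2, -2.0]
gripper_width: 0.507
gripper_force: 56.5
```

Request:
arm_command(motion=[{"dp":[0.05,0,0],"rot":[0,0,0],"gripper":1},{"dp":[0.05,0,0],"rot":[0,0,0],"gripper":1}])

```text
time: 9.18
tcp_pos: [0.5677, 0.0012, 0.0482]
eef_rot: [1.0, 0.013, -0.001, -0.0]
contact_force: [-2.2, 0.3, 0.1]
gripper_width: 0.507
gripper_force: 56.6
```

```bash
python3 -c "
from h import *
s=arm.get_state();print(s['tcp_pos'],s['contact_force'])"
```

```text
[0.56772916 0.00118005 0.04817124] [-2.15454838  0.26383527  0.14639206]
```

Touch confirms the sighted position: contact at TCP x ≈ 0.5677. The target is +23 mm, at x ≈ 0.5907. I'll back off, lift and move over.

Request:
arm_command(motion=[{"dp":[-0.3,0,0],"rot":[0,0,0],"gripper":1},{"dp":[0,0,-1],"rot":[0,0,0],"gripper":1},{"dp":[0,0,-1.7],"rot":[0,0,0],"gripper":1},{"dp":[0.5,0,0],"rot":[0,0,0],"gripper":1},{"dp":[1,0,0],"rot":[0,0,0],"gripper":1},{"dp":[0.8,0,0],"rot":[0,0,0],"gripper":1},{"dp":[0.2,0,0],"rot":[0,0,0],"gripper":1},{"dp":[0,0,0],"rot":[0,0,0],"gripper":1}])

```text
time: 10.18
tcp_pos: [0.5904, 0.0018, 0.0748]
eef_rot: [1.0, 0.013, -0.001, -0.0]
contact_force: [0.2, -0.4, -1.2]
gripper_width: 0.507
gripper_force: 56.6
```

```bash
python3 f.py w3
```

```text
{'time': np.float64(10.225), 'tcp_pos': array([0.5901, 0.0018, 0.0748]), 'eef_rot': array([ 9.999e-01,  1.340e-02, -6.000e-04, -0.000e+00]), 'contact_force': array([-0.3963,  0.2264, -2.263 ]), 'moment': array([-0.006 , -0.0519,  0.0221])}
[323.87307205 157.00083173]
[323.51241099  75.895242  ]
```

View pics/w3c.png

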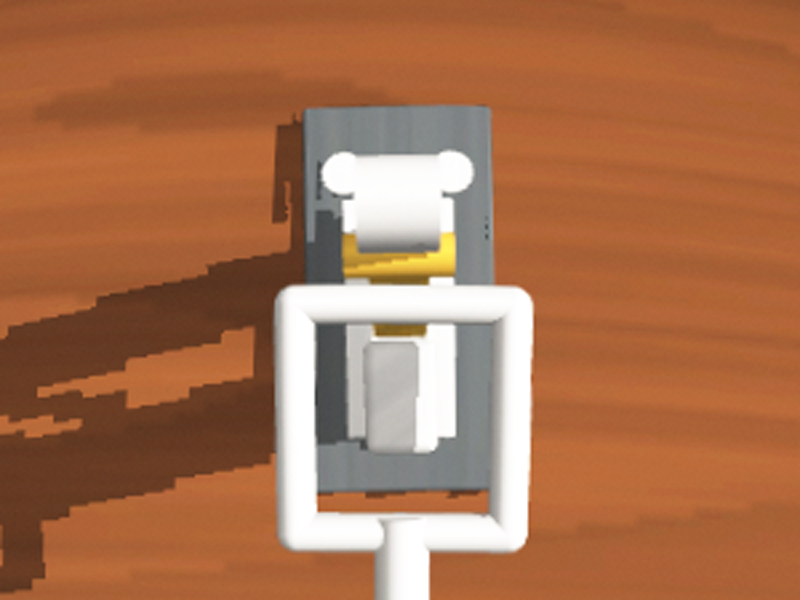

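The view from above shows the far bar (crop row 304) over the brass gate, between the nose (rows 340–450) and the stem. The nose sits about 1.5 mm left of the loop's centre, so I'll shift 1 mm left and push down.

Request:
arm_command(motion=[{"dp":[0.05,-0.1,0],"rot":[0,0,0],"gripper":1},{"dp":[0,0,0.4],"rot":[0,0,0],"gripper":1},{"dp":[0,0,0.4],"rot":[0,0,0],"gripper":1},{"dp":[0,0,0.4],"rot":[0,0,0],"gripper":1},{"dp":[0,0,0.2],"rot":[0,0,0],"gripper":1}])

```text
time: 10.85
tcp_pos: [0.59, 0.0028, 0.0612]
eef_rot: [1.0, 0.013, -0.001, -0.0]
contact_force: [-4.2, 0.9, 3.6]
gripper_width: 0.505
gripper_force: 57.2
```

Request:
arm_command(motion=[{"dp":[0,0,0.2],"rot":[0,0,0],"gripper":1},{"dp":[0,0,0.2],"rot":[0,0,0],"gripper":1},{"dp":[0,0,0.2],"rot":[0,0,0],"gripper":1}])

```text
time: 11.22
tcp_pos: [0.5905, 0.0028, 0.0551]
eef_rot: [1.0, 0.013, -0.0, -0.0]
contact_force: [-4.4, 0.1, 3.4]
gripper_width: 0.514
gripper_force: 57.2
```

Request:
arm_command(motion=[{"dp":[0,0,0.2],"rot":[0,0,0],"gripper":1},{"dp":[0,0,0.2],"rot":[0,0,0],"gripper":1},{"dp":[0,0,0.2],"rot":[0,0,0],"gripper":1}])

```text
time: 11.6
tcp_pos: [0.5909, 0.0028, 0.049]
eef_rot: [1.0, 0.013, -0.0, -0.0]
contact_force: [-4.8, 0.3, 2.1]
gripper_width: 0.507
gripper_force: 57.1
```

Request:
arm_command(motion=[{"dp":[0,0,0.2],"rot":[0,0,0],"gripper":1},{"dp":[0,0,0.2],"rot":[0,0,0],"gripper":1},{"dp":[0,0,0.2],"rot":[0,0,0],"gripper":1}])

```text
time: 11.98
tcp_pos: [0.5928, 0.0027, 0.0432]
eef_rot: [1.0, 0.013, 0.002, 0.0]
contact_force: [0.1, 0.8, -2.2]
gripper_width: 0.508
gripper_force: 58.1
```

Request:
arm_command(motion=[{"dp":[0,0,0.2],"rot":[0,0,0],"gripper":1},{"dp":[0,0,0.2],"rot":[0,0,0],"gripper":1},{"dp":[0,0,0.1],"rot":[0,0,0],"gripper":1}])

```text
time: 12.35
tcp_pos: [0.5913, 0.0028, 0.0382]
eef_rot: [1.0, 0.013, 0.0, 0.0]
contact_force: [0.1, -0.5, -1.3]
gripper_width: 0.504
gripper_force: 58.1
```

Request:
arm_command(motion=[{"dp":[0,0,0.15],"rot":[0,0,0],"gripper":1},{"dp":[0,0,0.1],"rot":[0,0,0],"gripper":1},{"dp":[0,0,0.05],"rot":[0,0,0],"gripper":1},{"dp":[0,0,0.05],"rot":[0,0,0],"gripper":1},{"dp":[0,0,0],"rot":[0,0,0],"gripper":1}])

```text
time: 12.98
tcp_pos: [0.591, 0.0027, 0.0348]
eef_rot: [1.0, 0.013, 0.0, 0.0]
contact_force: [-0.5, 0.6, -1.9]
gripper_width: 0.502
gripper_force: 58.1
```

Request:
arm_command(motion=[{"dp":[0,0,0.05],"rot":[0,0,0],"gripper":1},{"dp":[0,0,0.05],"rot":[0,0,0],"gripper":1},{"dp":[0,0,0],"rot":[0,0,0],"gripper":1}])

```text
time: 13.35
tcp_pos: [0.5911, 0.0028, 0.0342]
eef_rot: [1.0, 0.013, 0.0, 0.0]
contact_force: [-0.9, -0.5, 2.3]
gripper_width: 0.506
gripper_force: 58.7
```

```bash
cat > k.py <<'E'
from h import *
import sys
p=imaging.grab_frame("side");u=proj(p,(.66,.003,.04)).astype(int);x,y=u-[32,24]
w=imaging.grab_frame("wrist")["color"]
q=imaging.grab_frame("scene");v=proj(q,(.62,.003,.03)).astype(int);a,b=v-[40,30]
R=lambda i,s:cv2.resize(i,s,interpolation=cv2.INTER_CUBIC)
cv2.imwrite(f"pics/{sys.argv[1]}.png",np.vstack([np.hstack([R(p["color"][y-8:y+40,x:x+64],(400,300)),R(q["color"][b:b+60,a:a+80],(400,300))]),np.hstack([R(w[20:200,200:440],(400,300)),R(w,(400,300))])]))
E
python3 k.py k1
```

```text
(no output)
```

View pics/k1.png

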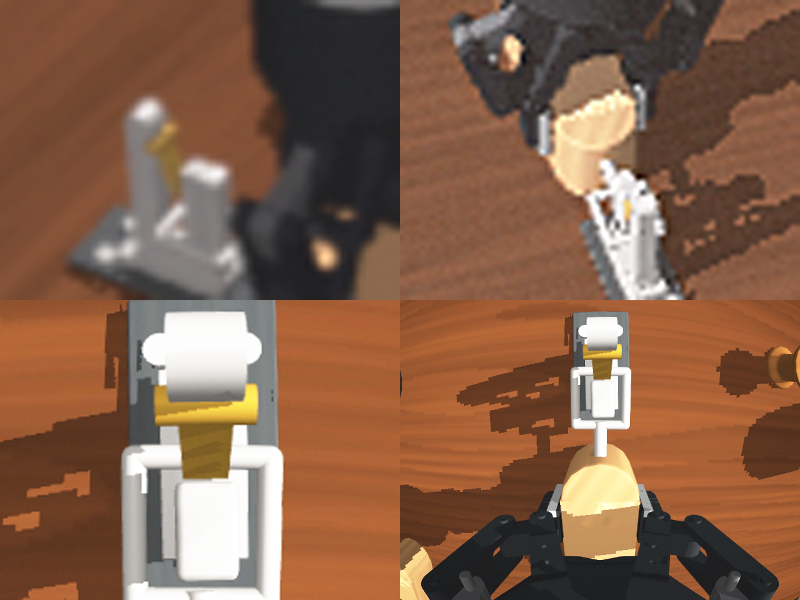

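The wrist view shows the far bar running beneath the gate tongue, which is shut onto the nose. The sole is on the bench, with contact at about 3 N, so I'll let go and retreat.

Request:
arm_command(motion=[{"dp":[0,0,0],"rot":[0,0,0],"gripper":-0.2},{"dp":[0,0,0],"rot":[0,0,0],"gripper":-0.5},{"dp":[0,0,0],"rot":[0,0,0],"gripper":-0.8},{"dp":[0,0,0],"rot":[0,0,0],"gripper":-0.8},{"dp":[0,0,0],"rot":[0,0,0],"gripper":-0.8},{"dp":[0,0,-1],"rot":[0,0,0],"gripper":-0.8},{"dp":[0,0,-2],"rot":[0,0,0],"gripper":-0.8},{"dp":[0,0,-3],"rot":[0,0,0],"gripper":-0.8}])

```text
time: 14.5
tcp_pos: [0.5904, 0.0028, 0.0942]
eef_rot: [1.0, 0.013, -0.001, -0.0]
contact_force: [0.2, -0.6, -0.5]
gripper_width: 0.896
gripper_force: 0.0
```

Request:
arm_command(motion=[{"dp":[0,0,-4],"rot":[0,0,0],"gripper":-0.8},{"dp":[0,0,-4],"rot":[0,0,0],"gripper":-0.8},{"dp":[-4,0,-4],"rot":[0,0,0],"gripper":-0.8},{"dp":[-4,0,-2],"rot":[0,0,0],"gripper":-0.8},{"dp":[0,0,0],"rot":[0,0,0],"gripper":-0.8},{"dp":[0,0,0],"rot":[0,0,0],"gripper":-0.8}])

```text
time: 15.25
tcp_pos: [0.5116, 0.0006, 0.2345]
eef_rot: [1.0, 0.013, 0.001, 0.0]
contact_force: [0.6, 0.6, 0.3]
gripper_width: 0.902
gripper_force: 0.0
```

```bash
python3 k.py k2
```

```text
(no output)
```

View pics/k2.png

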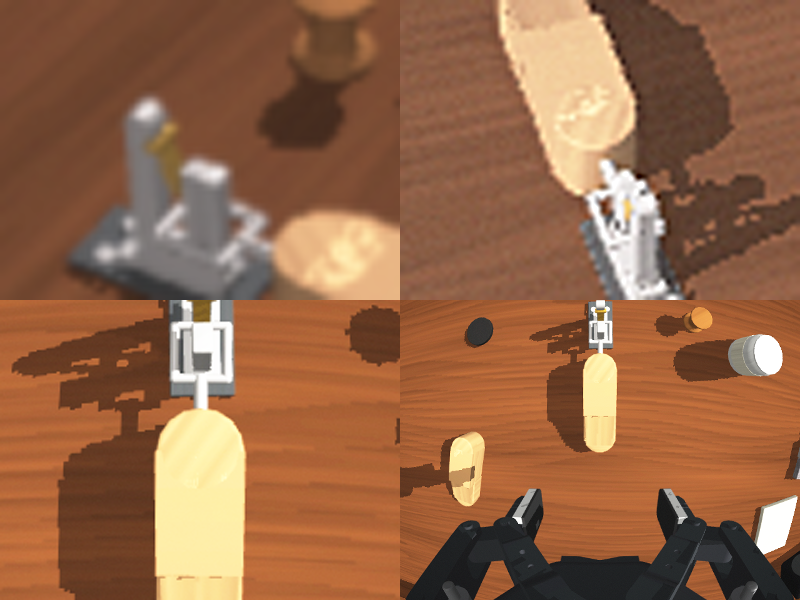

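The last stands flat with its heel to the hook, the eye is round the nose under the shut gate, the gripper is clear, and the bystanders in view look undisturbed.

```bash
python3 -c "
from station import arm
print(arm.job_done())"
```

```text
the job is handed in; nothing more can be done
None
```

The eye last is clipped into the snap hook with the gate shut behind its far bar, standing on the bench heel to the hook and released; the job was handed in at about 15 s, and no reading near the hook passed about 7 N.

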